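# Sift the golf balls out of the gravel and screw the tub shut

### The job

The golf balls on the garage bench were raked up with gravel: with the slotted scoop, not with the fingers, lift all of them out of the tray, letting the gravel fall back through the slots into the tray, and tip them into the tub. Once they are all in, shut the tub's lid and screw its cap down tight. Leave the scoop standing level on its rubber mat and the other things on the bench where they are.

Things in the scene. Friction and masses are not known exactly. Their poses are not given: they have to be found in the camera images.
- tray: open sheet-steel tray fixed to the bench, holding golf balls mixed with gravel. Flat floor inside 116 x 330 mm, 4 mm above the bench; walls 3 mm thick, rim 56 mm above the bench; the long sides are upright, the two ends lean outward by 22 degrees (372 mm between them at the rim). Origin: centre of its underside. x across its width, y along its length, z up.
- mat: thin black rubber mat lying on the bench, the scoop's place, 160 x 150 x 4 mm, fixed. Origin: centre of its underside; x along the 160 mm side, y along the 150 mm side, z up.
- scoop: loose slotted scoop, 0.24 kg, 101 mm wide: 4 level round tines (3.5 thick, 25.5 mm gaps), open front, back plate 42 high, a wire 25 mm up along each side; holds about 2 balls. Handle bar on top, fore and aft, 100 long, 22 wide, 26 high, its middle 108 mm above the origin. Origin: on the underside; x forward: tine tips +25, back plate -31, tine heels -50 mm; y across, z up. Starts level on the mat.
- tub: round grey plastic tub screwed to the bench: outer radius 88 mm, mouth 80 mm inner radius, rim 95 mm and inner floor 6 mm above the bench; a black hinge block on the rim at its +y side, away from the tray, reaches 106 mm from its axis. Origin: centre of its underside; z up.
- lid (a joint): strap hinge of the tub's lid, in rad: 0 = shut flat on the tub, 1.95 = wide open, leaning back on its stop beyond the tub's +y side (the start). It stays open by its own weight; pushed from behind past upright (below 1.57) it sinks shut by itself in about 2 s.
- lid_hinge (a point): middle of the hinge pin, 98 mm above the bench, 103 mm from the tub's axis on its +y side; the pin runs along the tub's x. Orientation: the lid's; shut, its axes are the tub's, the lid reaching from the pin along its own -y, outer face to +z. Opening swings the far edge up and over towards the tub's +y.
- lid_edge (a point): point of the cap's rim farthest from the hinge (189 mm from the pin along the lid's -y), at the level of the cap's outer face, which is 20 mm from the pin's level. With the lid wide open it is the cap's highest point, about 0.27 m above the bench.
- cap (a joint): turn of the round black screw cap (172 mm across, 14 mm thick, the lid's main part) in its hinged strap, in rad: 0 = loose, 2.2 = screwed down to its stop; grows as the cap turns clockwise seen from above (lid shut), stays where left (0.15 N m of friction). The cap sinks 4 mm as it is screwed down. At the start 0 to 0.3.
- cap_bar (a point): middle of the grip bar across the cap's outer face: 120 mm long (this point's x), 18 wide (y), 32 high (z, out of the cap); the point is at mid-height. Lid shut and cap loose: the point is 134 mm above the bench and the cap's face 118 mm; both come down 4 mm as it is screwed down.
- ball1: white golf ball, diameter 43 mm, 46 g, loose in the tray (it rolls); it may be absent. Origin: its centre.
- ball2: white golf ball, diameter 43 mm, 46 g, loose in the tray (it rolls); it may be absent. Origin: its centre.
- ball3: white golf ball, diameter 43 mm, 46 g, loose in the tray (it rolls); it may be absent. Origin: its centre.
- ball4: white golf ball, diameter 43 mm, 46 g, loose in the tray (it rolls); it may be absent. Origin: its centre.
- ball5: white golf ball, diameter 43 mm, 46 g, loose in the tray (it rolls); it may be absent. Origin: its centre.
- stone1: piece of grey gravel, 16 x 13.5 x 11 mm, loose in the tray. Origin: centre of its underside as it lay at the start.
- stone2: piece of grey gravel, 16 x 13.5 x 11 mm, loose in the tray. Origin: centre of its underside as it lay at the start.
- stone3: piece of grey gravel, 16 x 13.5 x 11 mm, loose in the tray. Origin: centre of its underside as it lay at the start.
- stone4: piece of grey gravel, 16 x 13.5 x 11 mm, loose in the tray. Origin: centre of its underside as it lay at the start.
- hammer: hammer lying on the bench; not part of the job. Origin: underside.
- screwdriver: screwdriver lying on the bench; not part of the job. Origin: underside.
- screw_jar: glass screw jar with a steel lid, 72 mm across, 90 mm high, standing on the bench; not part of the job. Origin: underside, centre.
- paint_can: paint can, 100 mm across, 120 mm high, standing on the bench; not part of the job. Origin: underside, centre.
- tape_measure: tape measure in a grey case, 70 x 35 x 65 mm, standing on the bench; not part of the job. Origin: underside, centre.
- sanding_block: cork sanding block, 110 x 65 x 30 mm, lying on the bench; not part of the job. Origin: underside, centre.

How it is judged:
By the outcome, as a careful person would: the job done as asked, in the order asked, and still so for the second after the job is handed in, with the robot touching nothing.
Of ball1, ball2, ball3, ball4, ball5 only 3 to 5 are there at a start; the rules pass over those that are not, and their reading is None.
At some moment in a run one of scoop, ball1, ball2, ball3, ball4, ball5 may be knocked a few centimetres aside while the robot is not near it.
It also fails if it takes over 210 s, if anything falls off the work surface, if the arm or the gripper's body presses on something with over 40 N, if the wrist force passes 120 N, or if a joint passes its speed limit or range.

### The arm

A 6-joint arm with a two-finger parallel gripper is mounted at the origin on the work surface. World frame = base frame: x ahead of the robot, y to its left, z up, the work surface at z = 0. Lengths are in m, angles in rad, forces in N, time in s.
With the tool pointing down it reaches from about 0.35 to 0.975 m from the base axis. Payload 7.1 kg.
Tool frame: the origin (TCP) lies midway between the tips of the shut fingers; the grasp point (between the pads) lies 19 mm behind it; z points along the fingers, y is the line along which they close (so a half turn about z gives the same grasp; the last joint's range is limited). The gripper opens to 88 mm and grips with 3 to 60 N. Pads are 20 mm wide; open, the fingers measure 115 mm over their backs; the gripper's body (75 mm by 178 mm) begins 61 mm behind the grasp point.
Start: joints at [-1.241, 0.423, 1.63, -0, 1.089, -0.019], TCP at [0.214, -0.587, 0.223] pointing down, gripper open.
Joint ranges: [-3, 3], [-0.9, 2.11], [0.09, 2.58], [-1.31, 4.45], [0.11, 2.69], [-2.54, 2.54]. Speed limits (rad/s): [2.39, 2.39, 3.01, 3.14, 3.14, 3.14].

### API

Orientations are given as a unit quaternion [w, x, y, z].
In Python, from station import manip, kin, viewer, nets gives the robot as it stands. Calls block until the motion is done:
- manip.move_pose(position, orientation): joint-space move of the TCP to a pose.
- manip.movel(position, frame=None, v=0.15, until_force=None): straight line of the TCP; frame=None keeps the orientation; v is the mean speed in m/s. With until_force (N) it stops when the force on the tool has changed by that much, and returns True; else False.
- manip.movej(angles): joint-space move.
- manip.command_gripper(opening): opening from 0.0 (shut) to 1.0 (fully open); the grip force is fixed at half the most; returns when the fingers have stopped.
- manip.wait(seconds).
- kin.inverse_kinematics(position, orientation): joint angles nearest the present ones, or None.
- viewer.read_camera(name): name is "side" or "top"; returns the picture (384x512x3 uint8, red, green, blue); there is no depth.
- viewer.camera_info(name): a dict with "intrinsics" (3x3 intrinsics, pixels), "T" (4x4, takes a point from camera to world coordinates). Camera axes: x right, y up, looking along -z (the intrinsics and any distortion apply to the point x, -y, -z); pixel columns grow to the right and rows downward; lengths in m; the calibration is good to about 2 mm. A picture is of the moment at which its call begins. camera_info takes no time and is no camera call.
A pose or a line that the arm cannot do raises manip.MotionError and nothing moves.
- manip.job_done(): hands the job in; it is judged then, once.
Trained networks look in the newest picture that a camera, given by its name, has taken for a name from the list of things; names that differ only in an ending like _2 or _b are one class to them, and where a whole thing is asked for, a point or a joint stands for the part that bears it (a point fixed in the world has none). Each returns a list of dicts, best first, with "conf" (0 to 1); they miss things now and then, are a little off and sometimes report something else, mostly with a low value. They report only what shows in the picture. A call takes as long as a camera call.
- nets.recognise(camera, query): "bbox" ([centre column, centre row, width, height] in pixels, round what is visible of it).
Readings, each from a call of its own:
- manip.get_time(): time.
- manip.get_joint_pos(): joint angles.
- manip.get_qvel(): joint speeds.
- manip.get_effort(): joint torques, N m.
- manip.get_tcp_pos(): TCP position.
- manip.get_ee_rot(): TCP orientation.
- manip.get_ft_force(): force on the tool from outside, world axes, zero at the start.
- manip.get_ft_torque(): the same for the moment, N m.
- manip.get_grip_width(): opening from 0.0 (shut) to 1.0 (fully open).
- manip.get_finger_force(): force on a finger pad.
Only numpy, scipy, OpenCV 4.12 (cv2) and the standard library are available. Lean on these libraries where they do the work, as an engineer would, in place of code of your own. Each camera call takes 0.05 s, during which the arm holds its last target. There are 200 camera calls.

## Working session

There is one attempt and no reset: what is moved stays moved. The work goes in short steps, each a Python script; the robot and the scene stay as the last script left them, time stands still between calls to the robot, and variables do not carry over. Pictures are saved under pics/ and viewed, at most 19 in all, crops included, and the job is handed in when it is done.

```bash
ls; mkdir -p pics
python3 - <<'E'
from station import manip,kin,viewer,nets
import cv2
for c in ("top","side"):
    im=viewer.read_camera(c); cv2.imwrite(f"pics/{c}0.png",cv2.resize(im[:,:,::-1],(800,600),interpolation=cv2.INTER_CUBIC))
    i=viewer.camera_info(c); print(c,i)
    for q in ("tray","mat","scoop","tub","cap_bar","lid","ball1","stone1"):
        print(q,[([round(float(v),1) for v in d["bbox"]],round(d["conf"],2)) for d in nets.recognise(c,q)[:7]])
print(manip.get_time(),manip.get_ee_rot(),manip.get_tcp_pos())
E
```

```text
pics
station.py
top {'intrinsics': array([[370.65456147,   0.        , 247.06950993],
       [  0.        , 370.65456147, 191.86873147],
       [  0.        ,   0.        ,   1.        ]]), 'T': array([[-2.96285782e-04,  9.86656785e-01, -1.62813697e-01,
         4.31033898e-01],
       [-9.99921068e-01, -2.33735177e-03, -1.23447942e-02,
         1.40425190e-02],
       [-1.25606278e-02,  1.62797188e-01,  9.86579599e-01,
         1.25607993e+00],
       [ 0.00000000e+00,  0.00000000e+00,  0.00000000e+00,
         1.00000000e+00]])}
tray [([285.5, 210.3, 122.8, 54.6], 0.74), ([247.8, 230.2, 18.1, 15.1], 0.69)]
mat [([380.5, 220.8, 52.2, 55.9], 0.8)]
scoop [([388.4, 225.6, 39.7, 28.4], 0.92), ([375.6, 176.8, 15.1, 22.5], 0.34)]
tub [([150.5, 219.4, 123.2, 78.5], 0.6)]
cap_bar [([113.2, 215.1, 37.3, 61.1], 0.6)]
lid [([117.4, 215.8, 55.2, 57.5], 0.8), ([219.9, 176.5, 57.9, 12.2], 0.18)]
ball1 [([295.2, 201.9, 11.9, 11.6], 0.7), ([277.1, 224.5, 14.8, 15.6], 0.61), ([248.9, 229.8, 14.1, 12.0], 0.51)]
stone1 []
side {'intrinsics': array([[410.77264083,   0.        , 261.91812175],
       [ 
[... 272 characters left out ...]
91065276],
       [ 0.        ,  0.        ,  0.        ,  1.        ]])}
tray [([255.0, 253.6, 119.0, 130.1], 0.94), ([299.5, 353.0, 49.6, 62.0], 0.68), ([268.9, 251.6, 15.8, 15.6], 0.63)]
mat [([295.8, 358.1, 88.1, 51.1], 0.8)]
scoop [([235.5, 213.4, 15.0, 12.6], 0.75), ([297.4, 353.1, 54.0, 61.7], 0.67)]
tub [([180.5, 128.9, 72.0, 131.5], 0.58)]
cap_bar [([170.9, 78.0, 46.2, 29.9], 0.8)]
lid [([173.3, 95.7, 55.8, 64.8], 0.6)]
ball1 [([214.7, 219.1, 8.2, 11.1], 0.69), ([236.2, 212.5, 16.2, 12.4], 0.64), ([232.9, 243.2, 17.4, 13.3], 0.57), ([268.6, 252.1, 16.9, 15.5], 0.57)]
stone1 []
0.9 [-6.03017103e-06  9.84832199e-01  1.73509480e-01  6.61335855e-06] [ 0.21362535 -0.58734314  0.22269878]
```

View pics/top0.png

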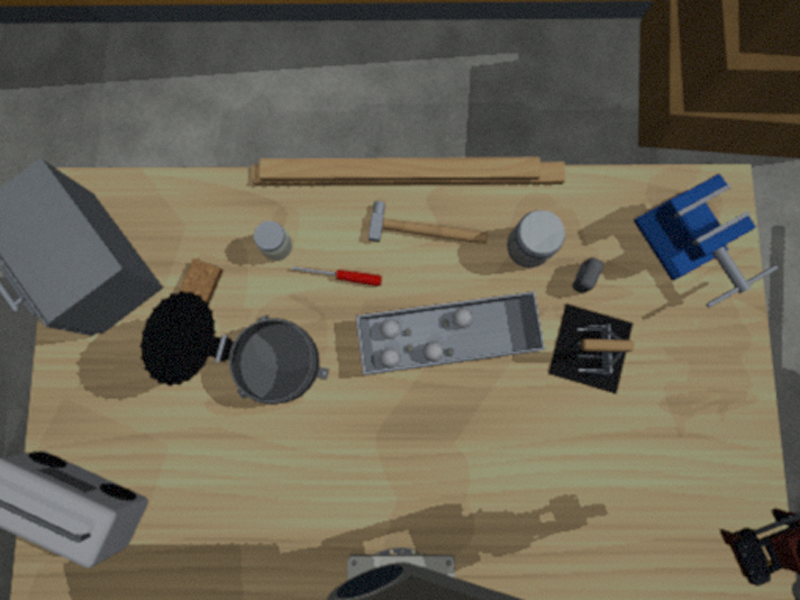

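View pics/side0.png

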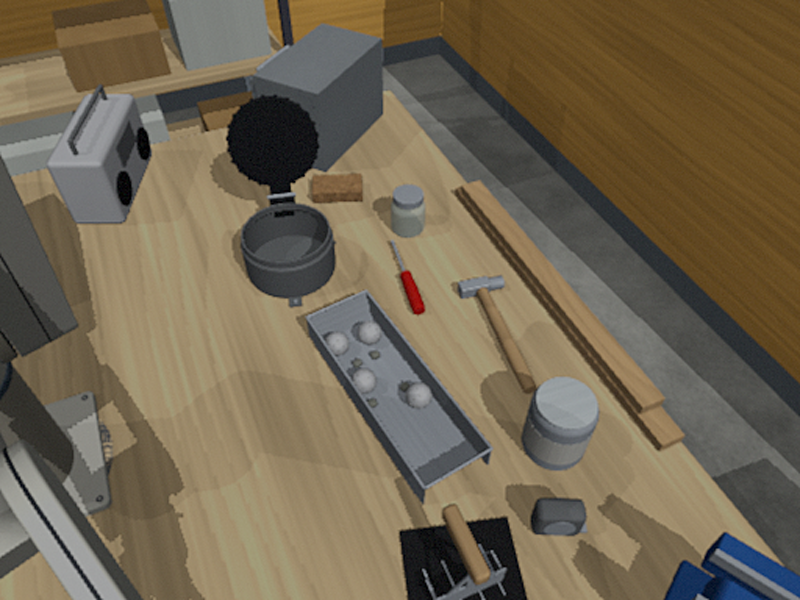

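The top view shows four balls, at about (391,328), (389,357), (433,351) and (463,317) in the 800x600 picture. The scoop is on the mat with its tines pointing left (+y), and the lid is open to the left of the tub. I'll take enlarged crops for measuring.

Run:
```python
from station import viewer
import cv2,numpy as np
a=viewer.read_camera("top");b=viewer.read_camera("side")
np.save("top0.npy",a);np.save("side0.npy",b)
c=a[175:262,135:415,::-1]; c=cv2.resize(c,(800,248),interpolation=cv2.INTER_CUBIC)
d=b[180:384,190:350,::-1]; d=cv2.resize(d,(470,600),interpolation=cv2.INTER_CUBIC)
cv2.imwrite("pics/t1.png",cv2.convertScaleAbs(c,alpha=1.7));cv2.imwrite("pics/s1.png",cv2.convertScaleAbs(d,alpha=1.7))
```

```text
(no output)
```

View pics/t1.png

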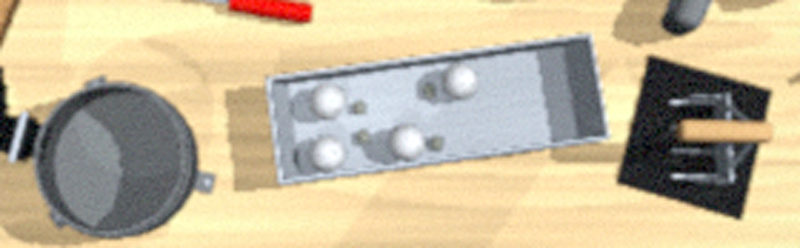

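View pics/s1.png

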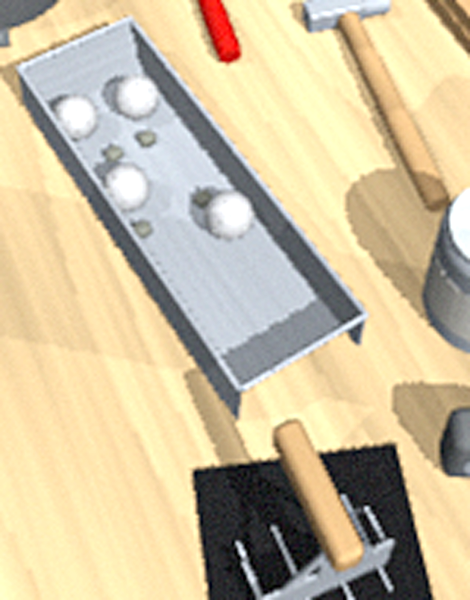

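The top crop shows the tray rim corners at (268,76), (589,35), (608,136) and (281,184), and the tub rim circle at about (117,158). The scoop handle runs from (681,131) to (772,132), so its yaw is about +y. The mat corners are (650,57), (771,91), (741,218) and (617,182). In the side crop the rim corners are (18,68), (132,17), (365,318) and (240,390).

```bash
cat > h.py <<'E'
from station import manip,kin,viewer,nets
import numpy as np,cv2
from scipy.optimize import least_squares
from scipy.spatial.transform import Rotation as R
I={c:viewer.camera_info(c) for c in("top","side")}
def proj(c,P):
    P=np.atleast_2d(P);T=np.linalg.inv(I[c]["T"]);q=P@T[:3,:3].T+T[:3,3];q=q*[1,-1,-1]
    u=q@I[c]["intrinsics"].T;return u[:,:2]/u[:,2:]
def back(c,uv,z):
    K=I[c]["intrinsics"];T=I[c]["T"];d=np.linalg.inv(K)@[uv[0],uv[1],1];d=T[:3,:3]@(d*[1,-1,-1]);o=T[:3,3]
    return o+d*(z-o[2])/d[2]
E
python3 - <<'E'
from h import *
t=lambda L:np.array(L)/2.857+[135,175]-.5+.5/2.857
s=lambda L:np.array(L)/2.9375+[190,180]-.5+.5/2.9375
def rot(yaw):return R.from_euler("z",yaw).as_matrix()
# tray rim corners order (+y,+x side..): image: left=+y, up=+x
yo=.189;xo=.061
tl=np.array([[xo,yo,.056],[xo,-yo,.056],[-xo,-yo,.056],[-xo,yo,.056]])
obs={"top":t([(268,76),(589,35),(608,136),(281,184)]),"side":s([(132,17),(365,318),(240,390),(18,68)])}
def fit(loc,obs,p0):
    f=lambda p:np.concatenate([(proj(c,(loc@rot(p[2]).T)+[p[0],p[1],0])-o).ravel() for c,o in obs.items()])
    r=least_squares(f,p0);print(r.x.round(4),r.fun.round(1));return r.x
for k in (obs,{"top":obs["top"]},{"side":obs["side"]}): fit(tl,k,[.43,0,0])
m=np.array([[.08,.075,.004],[.08,-.075,.004],[-.08,-.075,.004],[-.08,.075,.004]])
fit(m,{"top":t([(650,57),(771,91),(741,218),(617,182)])},[.4,-.4,-.2])
c=t([(117,158)])[0];print("tub",back("top",c,.095))
print("handle",back("top",t([(681,131)])[0],.125),back("top",t([(772,132)])[0],.125),back("side",s([(316,492)])[0],.112))
print("tips top",[back("top",t([p])[0],.006).round(4) for p in((672,102),(672,128),(675,150),(674,177))])
print("tips side",[back("side",s([p])[0],.006).round(4) for p in((238,542),(275,528))])
for p in((327,101),(460,80),(407,142),(327,153)):print("ball top",back("top",t([p])[0],.0255).round(4))
for p in((137,97),(75,117),(126,187),(229,215)):print("ball side",back("side",s([p])[0],.0255).round(4))
E
```

```text
[ 0.5603 -0.1027  0.1298] [-0.8  0.5  1.2 -0.1  1.   1.4 -0.8 -0.  -0.  -0.5  1.4 -1.  -0.1  0.6
 -0.2 -0.7]
[ 0.5619 -0.1023  0.1355] [-1.   0.4  0.9 -0.9  0.9  0.6 -0.8 -0.2]
[ 0.5594 -0.1031  0.1271] [-0.1 -0.3  1.  -0.6 -0.7  1.  -0.3 -0.6]
[ 0.5327 -0.4101 -0.2922] [-0.4 -1.1  0.5 -0.5  0.3  1.  -0.4  0.5]
tub [0.50229186 0.25221797 0.095     ]
handle [ 0.52845377 -0.35489119  0.125     ] [ 0.52725658 -0.45117407  0.125     ] [ 0.52692264 -0.40605279  0.112     ]
tips top [array([ 0.573, -0.385,  0.006]), array([ 0.5423, -0.3834,  0.006 ]), array([ 0.5164, -0.3855,  0.006 ]), array([ 0.4849, -0.3826,  0.006 ])]
tips side [array([ 0.4843, -0.3819,  0.006 ]), array([ 0.5135, -0.3842,  0.006 ])]
ball top [0.5727 0.0226 0.0255]
ball top [ 0.5971 -0.1331  0.0255]
ball top [ 0.5247 -0.0702  0.0255]
ball top [0.5121 0.0227 0.0255]
ball side [0.5708 0.0205 0.0255]
ball side [0.5094 0.022  0.0255]
ball side [ 0.523  -0.0702  0.0255]
ball side [ 0.5936 -0.1342  0.0255]
```

```bash
cat >> h.py <<'E'
TR=np.array([.5603,-.1027]);TY=.130;TUB=np.array([.5023,.2522])
SG=-1   # tool x = SG*scoop x
G=np.array([0,0,.089]); GP=0.0  # tcp in scoop frame; pitch error of the grasp
def tool(o,yaw,pitch):
    """scoop origin, yaw of its forward axis, pitch (tips up +, rad) -> tcp pos, quat"""
    S=R.from_euler("z",yaw)*R.from_euler("y",-pitch)
    Rt=S*R.from_matrix(np.diag([SG,-SG,-1.]))
    q=Rt.as_quat();return np.array(o)+S.apply(G),np.r_[q[3],q[:3]]
def tray(x,s,z):
    c,n=np.cos(TY),np.sin(TY);return np.array([TR[0]+c*x-n*s,TR[1]+n*x+c*s,z])
YT=np.pi/2+TY
def go(o,yaw,pitch,v=.1,f=None):
    p,q=tool(o,yaw,pitch);return manip.movel(p,q,v=v,until_force=f)
def snap(name,al=1.6,boxes=None):
    for c in("top","side"):
        im=viewer.read_camera(c);np.save(f"{c}_{name}.npy",im)
        b=boxes[c] if boxes else (0,384,0,512)
        d=im[b[0]:b[1],b[2]:b[3],::-1];k=min(800/d.shape[1],600/d.shape[0])
        cv2.imwrite(f"pics/{name}_{c}.png",cv2.convertScaleAbs(cv2.resize(d,None,fx=k,fy=k,interpolation=cv2.INTER_CUBIC),alpha=al))
E
cat > t.py <<'E'
import h;from h import *
for sg in(1,-1):
    h.SG=sg;d=np.deg2rad
    for n,a in dict(mat=((.528,-.407,.004),np.pi/2,0),matup=((.528,-.407,.12),np.pi/2,0),e=(tray(0,-.105,.004),YT,0),e2=(tray(0,.138,.004),YT,0),e3=(tray(0,.13,.02),YT,d(20)),up=(tray(0,.05,.15),YT,d(25)),tub=((.5023,.21,.15),np.pi/2,d(25)),dump=((.5023,.215,.14),np.pi/2,d(-40))).items():
        j=kin.inverse_kinematics(*tool(*a));print(sg,n,None if j is None else np.round(j,2))
E
python3 t.py
```

```text
1 mat [-0.67  0.64  1.6  -0.    0.9  -0.67]
1 matup [-0.67  0.5   1.54 -0.    1.1  -0.67]
1 e [-0.37  0.57  1.74 -0.    0.83 -0.5 ]
1 e2 [ 0.04  0.49  1.89 -0.    0.76 -0.09]
1 e3 [-0.21  0.54  1.83  0.41  0.94 -0.62]
1 up [-0.38  0.43  1.67  0.39  1.29 -0.67]
1 tub [ 0.06  0.27  1.91  0.53  1.   -0.24]
1 dump [ 0.74  0.61  1.53 -0.5   1.52  0.9 ]
-1 mat [-0.67  0.64  1.6  -0.    0.9   2.47]
-1 matup [-0.67  0.5   1.54 -0.    1.1   2.47]
-1 e None
-1 e2 None
-1 e3 [-0.21  0.54  1.83  0.41  0.94  2.53]
-1 up [-0.38  0.43  1.67  0.39  1.29  2.47]
-1 tub None
-1 dump [ 0.74  0.61  1.53 -0.5   1.52 -2.24]
```

```bash
sed -i 's/^SG=-1/SG=1/' h.py
python3 - <<'E'
from h import *
o=np.array([.528,-.406,.004])
p,q=tool(o+[0,0,.1],np.pi/2-.008,0)
manip.move_pose(p,q)
print(nets.recognise("top","scoop")[:1] if viewer.read_camera("top") is not None else 0)
print(go(o,np.pi/2-.008,0,f=15)); manip.command_gripper(0.0)
print(manip.get_grip_width()*88,manip.get_finger_force(),manip.get_tcp_pos(),manip.get_ft_force(),manip.get_ft_torque())
go(o+[0,0,.09],np.pi/2,0)
print(manip.get_grip_width()*88,manip.get_ft_force(),manip.get_ft_torque(),manip.get_time())
snap("g1",1.7,{"top":(150,262,240,430),"side":(180,384,190,400)})
E
```

```text
[{'bbox': [386.4, 222.5, 34.8, 30.4], 'conf': 0.72}]
False
21.927265176913956 29.96689349412918 [ 0.52789384 -0.4059539   0.09291799] [-0.85814643 -0.34530021 -0.07467685] [-0.05317151 -0.06545295 -0.05116847]
21.762161726271422 [-0.34397678  0.39887841 -2.91865717] [ 0.05155937 -0.07141949  0.03983294] 5.6917
```

View pics/g1_side.png

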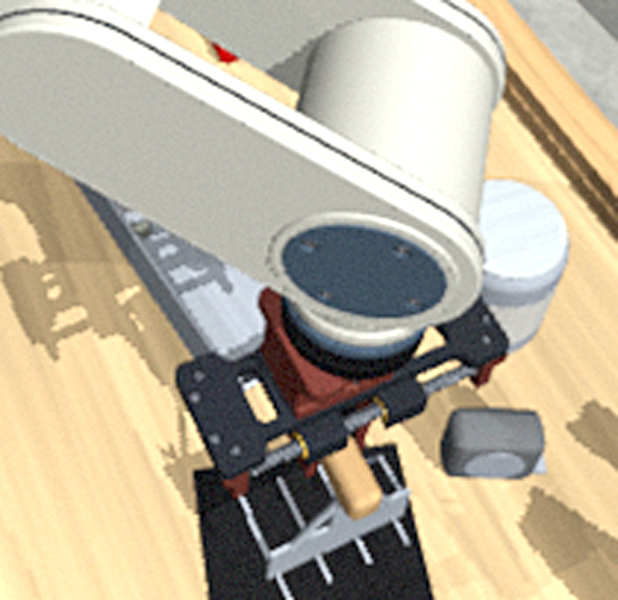

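The grip holds: the scoop hangs level in the fingers above the mat. Next I lower it into the empty end of the tray, checking that the contact forces stay small.

Run:
```python
from h import *
go(tray(0,-.103,.09),YT,0,v=.15)
f0=manip.get_ft_force()
for z in(.03,.0048):
    r=go(tray(0,-.103,z),YT,0,v=.06,f=4);print(z,r,manip.get_tcp_pos(),(manip.get_ft_force()-f0).round(2))
for s in (-.08,-.05,):
    r=go(tray(0,s,.0048),YT,0,v=.05,f=5);print(s,r,(manip.get_ft_force()-f0).round(2),manip.get_ft_torque().round(3))
snap("in1",1.7,{"top":(160,262,200,390),"side":(150,340,190,350)})
```

```text
0.03 False [ 0.57397735 -0.20494828  0.11941821] [ 0.97 -0.62  0.47]
0.0048 True [ 0.57275671 -0.20458411  0.09260524] [ 0.94 -0.34  7.56]
-0.08 True [0.99 2.14 8.86] [ 0.672 -0.132 -0.015]
-0.05 True [ 1.39 -1.    6.59] [-0.021 -0.099 -0.007]
```

View pics/in1_side.png

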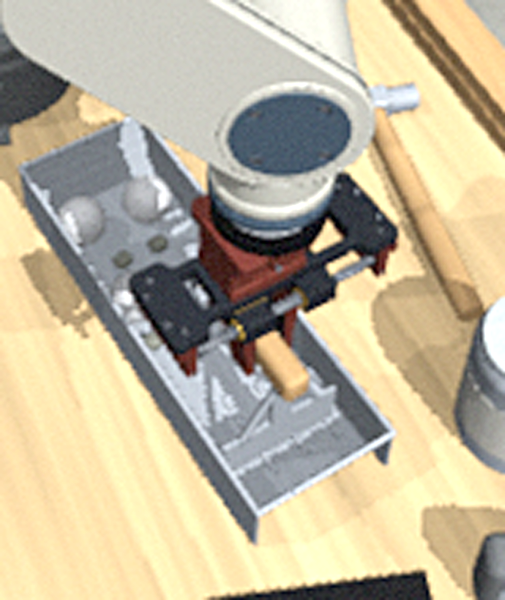

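```bash
cat >> h.py <<'E'
def st():print("tcp",manip.get_tcp_pos().round(4),"F",manip.get_ft_force().round(2),"M",manip.get_ft_torque().round(2),"t",round(manip.get_time(),1))
E
python3 - <<'E'
from h import *
st()
c=manip.get_tcp_pos()[:2]-TR;s=-np.sin(TY)*c[0]+np.cos(TY)*c[1];print("s",s)
go(tray(0,s,.0056),YT,0,v=.03);st()
r=go(tray(0,.03,.0054),YT,0,v=.06,f=7);print(r);st()
if not r:
    p=np.deg2rad(20);print(go(tray(0,.045,.007+.05*np.sin(p)),YT,p,v=.06,f=15));st()
    go(tray(0,.045,.06),YT,np.deg2rad(24),v=.06);st()
snap("in2",1.7,{"top":(160,262,200,390),"side":(150,340,190,350)})
E
```

```text
tcp [ 0.5723 -0.1996  0.0926] F [0.26 0.29 2.7 ] M [-0.04 -0.15  0.01] t 9.5
s -0.09758546827786933
tcp [ 0.5724 -0.1993  0.0941] F [-0.32  0.4  -3.  ] M [-0.01 -0.12 -0.01] t 9.8
False
tcp [ 0.5564 -0.0731  0.0944] F [ 0.34  0.26 -2.71] M [-0.02 -0.01 -0.  ] t 12.1
False
tcp [ 0.558  -0.0887  0.1073] F [ 0.21 -0.12 -2.56] M [-0.37 -0.16 -0.03] t 12.6
tcp [ 0.5589 -0.0937  0.1412] F [-0.49 -0.59 -3.13] M [-0.46 -0.12  0.01] t 13.3
```

View pics/in2_side.png

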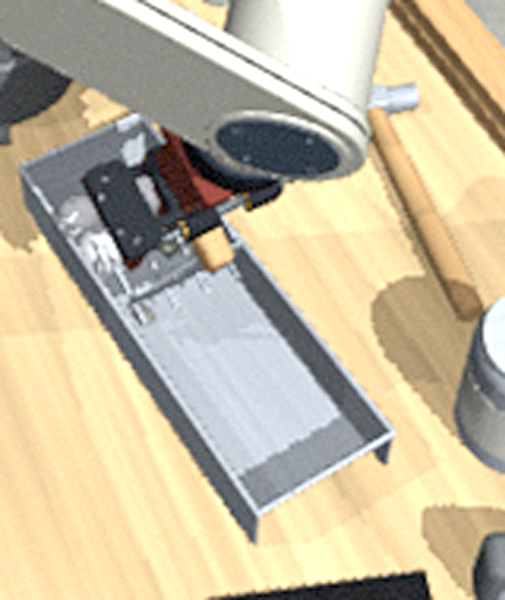

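The gripper hides the scoop's contents here, so I'll raise it further and look again.

Run:
```python
from h import *
go(tray(0,.045,.13),YT,np.deg2rad(25),v=.1);st()
F=[]
for i in range(10):
    manip.wait(.05);F.append(manip.get_ft_force())
print(np.mean(F,0))
for c in("top","side"):
    im=viewer.read_camera(c);print([np.round(d["bbox"],0).tolist()+[round(d["conf"],2)] for d in nets.recognise(c,"ball1")])
snap("in3",1.7,{"top":(160,262,200,390),"side":(110,300,190,350)})
a=cv2.imread("pics/in3_top.png");b=cv2.imread("pics/in3_side.png")
k=430/a.shape[1];a=cv2.resize(a,None,fx=k,fy=k);k=360/b.shape[1];b=cv2.resize(b,None,fx=k,fy=k)
o=np.zeros((max(a.shape[0],b.shape[0]),790,3),np.uint8);o[:a.shape[0],:430]=a;o[:b.shape[0],430:]=b;cv2.imwrite("pics/in3.png",o)
```

```text
tcp [ 0.559  -0.0953  0.2102] F [ 0.4  -0.06 -2.45] M [-0.45 -0.11  0.  ] t 14.3
[-0.15120873 -0.15836417 -2.86800871]
[[173.0, 155.0, 22.0, 25.0, 0.59], [343.0, 150.0, 36.0, 34.0, 0.56], [261.0, 226.0, 10.0, 17.0, 0.42]]
[[224.0, 228.0, 13.0, 16.0, 0.68], [318.0, 215.0, 44.0, 80.0, 0.68], [247.0, 210.0, 4.0, 3.0, 0.48], [238.0, 214.0, 7.0, 9.0, 0.39]]
```

View pics/in3.png

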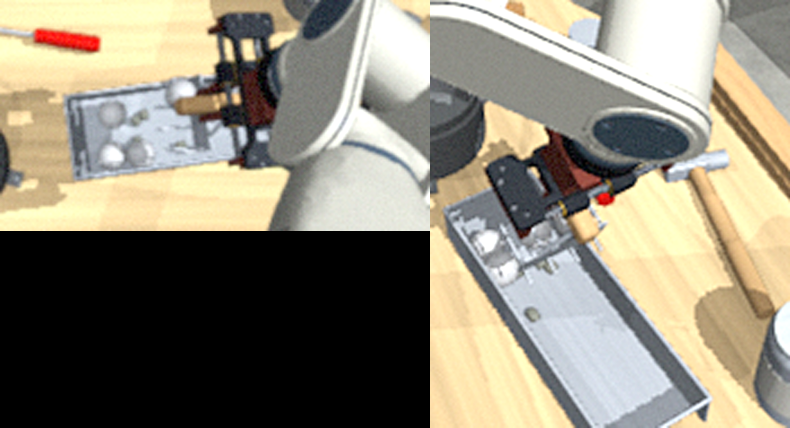

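Run:
```python
from h import *
S=R.from_euler("z",YT)*R.from_euler("y",-np.deg2rad(25));o=tray(0,.045,.13)
for z in(.0255,.15,.16):
    P=back("top",(279.5,199.8),z);print(z,P,S.inv().apply(P-o))
d=np.deg2rad
y=np.pi/2
up=np.array([.5023,TUB[1]-.06,.18])
go(tray(0,.08,.18),YT,d(25),v=.12)
go(up,y,d(25),v=.12)
snap("tub1",1.7,{"top":(160,262,100,290),"side":(60,250,120,280)})
st()
a=cv2.imread("pics/tub1_top.png");b=cv2.imread("pics/tub1_side.png")
k=430/a.shape[1];a=cv2.resize(a,None,fx=k,fy=k);k=360/b.shape[1];b=cv2.resize(b,None,fx=k,fy=k)
o=np.zeros((max(a.shape[0],b.shape[0]),790,3),np.uint8);o[:a.shape[0],:430]=a;o[:b.shape[0],430:]=b;cv2.imwrite("pics/tub1.png",o)
```

```text
0.0255 [ 0.60693122 -0.07918998  0.0255    ] [-0.06929856 -0.04928544 -0.08298854]
0.15 [ 0.58913537 -0.06975748  0.15      ] [-0.00611517 -0.03286253  0.02491911]
0.16 [ 0.58770598 -0.06899985  0.16      ] [-0.0010402  -0.03154342  0.03358639]
tcp [0.5025 0.1542 0.2606] F [-0.31  0.59 -3.13] M [-0.46 -0.06  0.03] t 17.9
```

View pics/tub1.png

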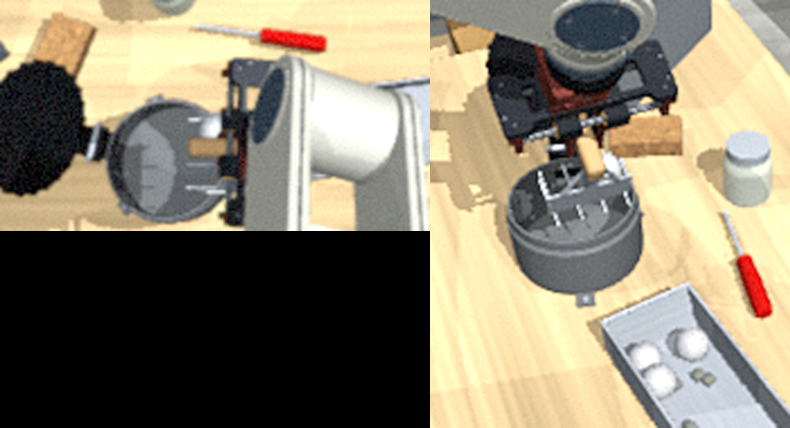

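One ball is in the scoop over the tub, with no gravel. Three balls remain in the tray. Tipping this one now.

```bash
cat >> h.py <<'E'
def dump():
    y=np.pi/2;d=np.deg2rad
    go([TUB[0],TUB[1]-.045,.14],y,d(15),v=.1)
    go([TUB[0],TUB[1]-.045,.125],y,d(-20),v=.05)
    go([TUB[0],TUB[1]-.045,.125],y,d(-40),v=.05);manip.wait(.5)
    st()
    go([TUB[0],TUB[1]-.06,.19],y,d(0),v=.15)
def seeballs(name="b"):
    out=[]
    for c in("top","side"):
        np.save(f"{c}_{name}.npy",viewer.read_camera(c))
        for d in nets.recognise(c,"ball1"):
            P=back(c,d["bbox"][:2],.0255);q=P[:2]-TR
            xs=[np.cos(TY)*q[0]+np.sin(TY)*q[1],-np.sin(TY)*q[0]+np.cos(TY)*q[1]]
            print(c,"tray xs",np.round(xs,3),"tub",np.round(P[:2]-TUB,3),np.round(d["bbox"]),round(d["conf"],2))
def pair(name,bt,bs):
    snap(name,1.7,{"top":bt,"side":bs})
    a=cv2.imread(f"pics/{name}_top.png");b=cv2.imread(f"pics/{name}_side.png")
    k=430/a.shape[1];a=cv2.resize(a,None,fx=k,fy=k);k=360/b.shape[1];b=cv2.resize(b,None,fx=k,fy=k)
    o=np.zeros((max(a.shape[0],b.shape[0]),790,3),np.uint8);o[:a.shape[0],:430]=a;o[:b.shape[0],430:]=b;cv2.imwrite(f"pics/{name}.png",o)
E
python3 - <<'E'
from h import *
dump()
go(tray(0,.04,.15),YT,0,v=.2)
go(tray(0,-.07,.09),YT,0,v=.2);st()
seeballs()
E
```

```text
tcp [0.5024 0.2643 0.1934] F [-0.05  0.01 -2.51] M [ 0.68 -0.12  0.06] t 21.0
tcp [ 0.5694 -0.1715  0.1793] F [-0.21  0.8  -1.94] M [ 0.05 -0.09 -0.01] t 24.1
top tray xs [-0.038  0.132] tub [ 0.003 -0.229] [249. 230.  13.  13.] 0.54
top tray xs [-0.036  0.091] tub [ 0.011 -0.269] [261. 228.  16.  16.] 0.52
top tray xs [0.022 0.12 ] tub [ 0.065 -0.233] [250. 212.  12.   9.] 0.45
side tray xs [-0.032  0.094] tub [ 0.014 -0.266] [222. 228.  15.  15.] 0.74
```

```bash
cat >> h.py <<'E'
def scoop(x,s0,s1,s2,f=8,z=.0054,p=20):
    go(tray(x,s0,.05),YT,0,v=.1)
    go(tray(x,s0,z),YT,0,v=.06,f=10);st()
    r=go(tray(x,s1,z),YT,0,v=.07,f=f);st()
    c=manip.get_tcp_pos()[:2]-TR;s=-np.sin(TY)*c[0]+np.cos(TY)*c[1];print("stop",r,"s",round(s,4))
    if r:s2=s+min(0,s2-s1)
    p=np.deg2rad(p);print(go(tray(x,s2,z+.003+.05*np.sin(p)),YT,p,v=.06,f=20))
    go(tray(x,s2-.005,.07),YT,np.deg2rad(25),v=.08)
    go(tray(x,s2-.01,.15),YT,np.deg2rad(25),v=.1)
    F=[]
    for i in range(10):manip.wait(.03);F.append(manip.get_ft_force()[2])
    print("Fz",np.mean(F));st()
E
python3 - <<'E'
from h import *
scoop(-.003,-.07,.133,.133)
seeballs()
pair("in4",(160,262,130,320),(60,250,160,320))
E
```

```text
tcp [ 0.5667 -0.1726  0.0946] F [ 0.67  0.4  -2.97] M [-0.01 -0.04  0.04] t 25.8
tcp [0.5402 0.0285 0.0944] F [ 2.11 -4.86 -3.93] M [-1.13 -0.27 -0.1 ] t 28.8
stop False s 0.1327
False
Fz -3.221022301036401
tcp [ 0.5461 -0.0184  0.2303] F [ 0.2  -0.56 -3.65] M [-0.49 -0.12 -0.04] t 31.5
top tray xs [-0.011  0.111] tub [ 0.033 -0.246] [254. 221.  20.  18.] 0.66
top tray xs [0.045 0.104] tub [ 0.089 -0.246] [254. 204.  13.  11.] 0.59
top tray xs [-0.011  0.141] tub [ 0.028 -0.217] [245. 223.   9.  15.] 0.53
side tray xs [-0.005  0.133] tub [ 0.036 -0.224] [224. 214.  10.  15.] 0.73
side tray xs [0.031 0.23 ] tub [ 0.059 -0.123] [219. 187.  20.  17.] 0.63
side tray xs [0.089 0.691] tub [0.056 0.342] [172. 100.  56.  49.] 0.22
```

View pics/in4.png

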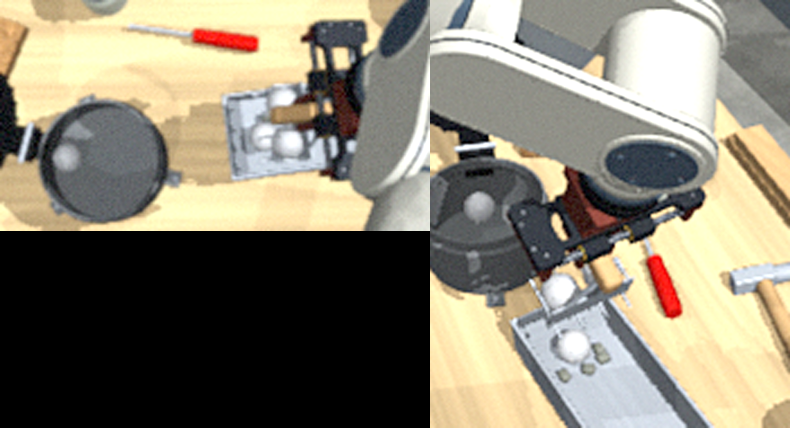

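Two balls are now in the scoop, one remains in the tray near (x −0.005, s 0.133), and one is in the tub. I'll tip these two and go back for the last.

Run:
```python
from h import *
go(tray(0,.10,.18),YT,np.deg2rad(25),v=.12)
go([TUB[0],TUB[1]-.06,.18],np.pi/2,np.deg2rad(25),v=.12)
dump()
go(tray(0,.04,.15),YT,0,v=.2)
go(tray(0,-.07,.09),YT,0,v=.2);st()
seeballs()
pair("in5",(160,262,130,320),(60,250,160,320))
```

```text
tcp [0.5024 0.2643 0.1934] F [-0.56 -0.81 -2.53] M [ 0.68 -0.06 -0.01] t 37.3
tcp [ 0.5695 -0.1715  0.1793] F [ 0.91  0.2  -1.78] M [ 0.   -0.04 -0.04] t 40.4
top tray xs [-0.043  0.421] tub [-0.039  0.057] [162. 243.  15.  12.] 0.59
top tray xs [0.041 0.396] tub [0.047 0.043] [167. 217.  14.  13.] 0.5
top tray xs [0.001 0.427] tub [0.004 0.069] [159. 230.  15.  14.] 0.47
top tray xs [-0.01   0.137] tub [ 0.03  -0.221] [246. 222.  13.  13.] 0.47
side tray xs [-0.044  0.414] tub [-0.039  0.05 ] [170. 159.  13.  14.] 0.62
side tray xs [0.041 0.406] tub [0.046 0.053] [196. 151.   8.  13.] 0.62
side tray xs [-0.008  0.143] tub [ 0.031 -0.214] [221. 212.   9.  13.] 0.54
```

View pics/in5.png

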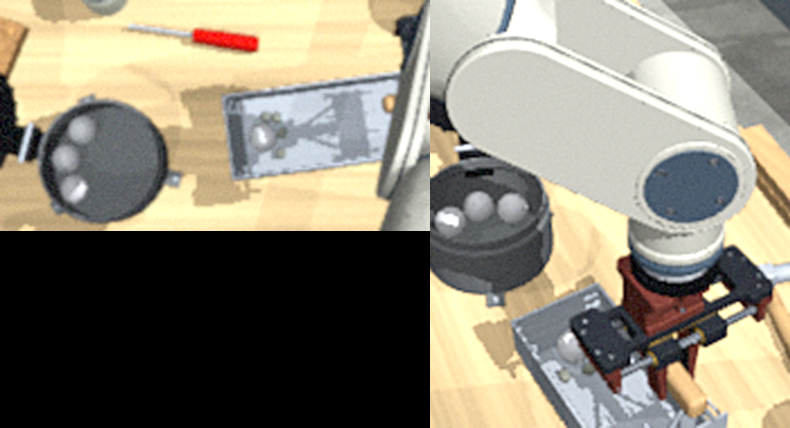

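Three balls are in the tub and the last sits near (x −0.009, s 0.139) with stones beside it. Going for it.

Run:
```python
from h import *
scoop(-.005,-.07,.134,.134,p=22)
seeballs()
pair("in6",(160,262,130,320),(60,250,160,320))
```

```text
tcp [ 0.5647 -0.1728  0.0946] F [-0.19 -0.14 -2.54] M [-0.07 -0.12 -0.05] t 42.2
tcp [0.538  0.0294 0.0944] F [ 0.24 -0.13 -2.55] M [-0.01  0.04  0.03] t 45.2
stop False s 0.1339
False
Fz -3.0536508850430892
tcp [ 0.544  -0.0176  0.2303] F [-0.05  1.42 -2.83] M [-0.46 -0.19 -0.07] t 47.9
top tray xs [0.041 0.132] tub [ 0.082 -0.219] [246. 207.  18.  13.] 0.67
top tray xs [-0.041  0.428] tub [-0.039  0.064] [160. 243.  19.  20.] 0.59
top tray xs [0.038 0.395] tub [0.044 0.042] [168. 218.  18.  14.] 0.42
side tray xs [0.008 0.427] tub [0.011 0.069] [183. 151.  12.  12.] 0.53
side tray xs [0.034 0.408] tub [0.039 0.054] [193. 152.  10.   7.] 0.5
side tray xs [-0.042  0.42 ] tub [-0.038  0.056] [169. 158.  19.  13.] 0.46
side tray xs [0.102 0.722] tub [0.066 0.374] [172.  95.  48.  36.] 0.16
```

View pics/in6.png

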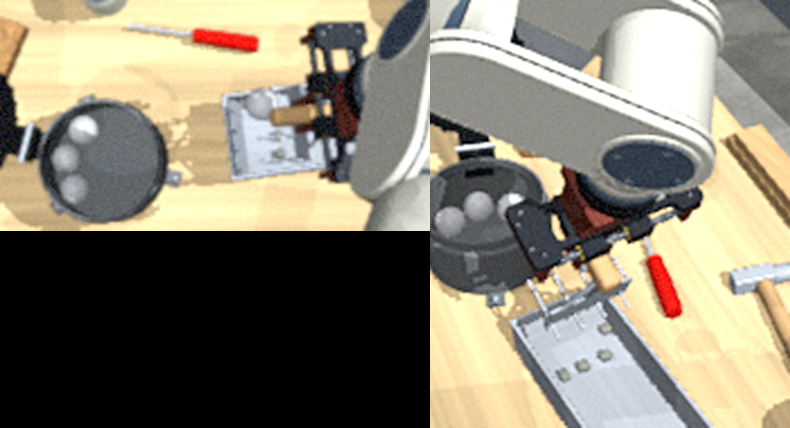

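Run:
```python
from h import *
S=R.from_euler("z",YT)*R.from_euler("y",-np.deg2rad(25));o=tray(-.005,.124,.15)
for z in(.0255,.17,.18,.19):
    P=back("top",(244.9,206.4),z);u=proj("side",P)[0];print(z,P.round(3),S.inv().apply(P-o).round(3),(u-[160,60])*2.25+[430,0])
```

```text
0.0255 [0.585 0.037 0.026] [-0.043 -0.047 -0.118] [607.17136979 330.68918508]
0.17 [0.567 0.034 0.17 ] [ 0.018 -0.029  0.014] [589.39916613 254.87841062]
0.18 [0.566 0.034 0.18 ] [ 0.022 -0.028  0.023] [588.0228001  249.00725494]
0.19 [0.564 0.034 0.19 ] [ 0.027 -0.027  0.032] [586.62505305 243.04489434]
```

In the tray the ball would appear at side-view (607,331), but only a stone is there. So it is in the scoop, near the tips. I'll carry it slowly with more back-tilt.

Run:
```python
from h import *
go(tray(-.005,.124,.16),YT,np.deg2rad(32),v=.04)
manip.wait(.3)
go(tray(0,.11,.18),YT,np.deg2rad(28),v=.06)
go([TUB[0],TUB[1]-.06,.18],np.pi/2,np.deg2rad(25),v=.07)
seeballs()
dump()
go(tray(0,.04,.16),YT,0,v=.2)
go(tray(0,-.1,.13),YT,0,v=.2);st()
seeballs()
pair("in7",(160,262,130,320),(60,250,160,320))
```

```text
top tray xs [0.037 0.399] tub [0.043 0.046] [166. 218.  17.  15.] 0.48
top tray xs [0.024 0.315] tub [ 0.041 -0.04 ] [192. 219.   8.   8.] 0.46
side tray xs [-0.039  0.417] tub [-0.035  0.054] [171. 158.  13.   9.] 0.62
side tray xs [0.037 0.393] tub [0.044 0.04 ] [196. 154.  13.   9.] 0.5
side tray xs [0.148 0.168] tub [ 0.183 -0.17 ] [264. 185.  17.  30.] 0.39
tcp [0.5024 0.2643 0.1934] F [-0.42  0.08 -2.65] M [ 0.71 -0.07 -0.02] t 55.8
tcp [ 0.5731 -0.201   0.2191] F [ 0.4  -0.97 -2.29] M [ 0.04 -0.12  0.01] t 59.0
top tray xs [-0.067  0.351] tub [-0.054 -0.016] [184. 248.  16.  12.] 0.66
top tray xs [-0.039  0.426] tub [-0.036  0.063] [161. 242.  14.  16.] 0.58
top tray xs [0.002 0.43 ] tub [0.004 0.072] [158. 230.  13.  12.] 0.58
top tray xs [0.04  0.396] tub [0.046 0.042] [168. 217.  12.  14.] 0.48
side tray xs [0.003 0.425] tub [0.006 0.067] [182. 152.   6.  10.] 0.72
side tray xs [-0.041  0.419] tub [-0.037  0.056] [170. 158.  17.  12.] 0.66
side tray xs [0.036 0.403] tub [0.041 0.05 ] [194. 152.   9.  12.] 0.46
```

View pics/in7.png

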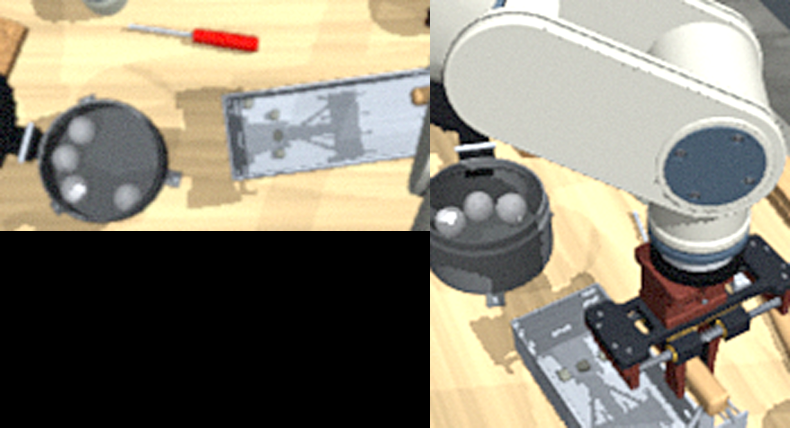

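All four balls are in the tub and only stones remain in the tray. I'll put the scoop back on the mat and measure the grey box's height before going behind the lid.

Run:
```python
from h import *
B=np.array([102.4,183.7]);Tt=np.array([78.,162.])
b=back("top",B,0);print("box foot",b.round(3))
for z in(.15,.2,.25,.3):print(z,back("top",Tt,z).round(3), back("side",(318/1.5625,95/1.5625),z).round(3))
print(back("side",(325/1.5625,165/1.5625),0).round(3))
o=np.array([.529,-.406,0])
go(o+[0,0,.1],np.pi/2,0,v=.2)
go(o+[0,0,.012],np.pi/2,0,v=.1)
print(go(o+[0,0,.0040],np.pi/2,0,v=.02,f=3));st()
manip.command_gripper(1.0);manip.wait(.3)
go(o+[0,0,.12],np.pi/2,0,v=.1);st()
h=manip.get_joint_pos();manip.movej([0.3]+list(h[1:]))
for c in("top","side"):
    viewer.read_camera(c);print(nets.recognise(c,"scoop")[:2],nets.recognise(c,"mat")[:1])
pair("mat1",(175,262,300,430),(250,384,200,370));st()
```

```text
box foot [0.668 0.531 0.   ]
0.15 [0.708 0.549 0.15 ] [0.69  0.599 0.15 ]
0.2 [0.696 0.525 0.2  ] [0.666 0.516 0.2  ]
0.25 [0.683 0.501 0.25 ] [0.642 0.434 0.25 ]
0.3 [0.671 0.477 0.3  ] [0.618 0.352 0.3  ]
[0.675 0.548 0.   ]
False
tcp [ 0.5289 -0.406   0.0929] F [ 0.31 -0.36 -2.74] M [-0.   -0.07  0.01] t 62.1
tcp [ 0.5286 -0.4057  0.2081] F [ 0.81 -0.13  0.37] M [ 0.   -0.07 -0.01] t 64.9
[{'bbox': [388.0, 222.9, 33.6, 29.8], 'conf': 0.93}, {'bbox': [109.4, 215.8, 32.2, 59.3], 'conf': 0.17}] [{'bbox': [380.8, 221.6, 55.7, 52.1], 'conf': 0.68}]
[{'bbox': [301.5, 353.9, 46.0, 60.3], 'conf': 0.62}, {'bbox': [174.2, 93.2, 55.7, 66.9], 'conf': 0.48}] [{'bbox': [295.2, 358.0, 84.8, 52.0], 'conf': 0.79}]
tcp [0.6331 0.208  0.2081] F [-0.64  0.29  0.64] M [ 0.02 -0.14 -0.04] t 67.5
```

View pics/mat1.png

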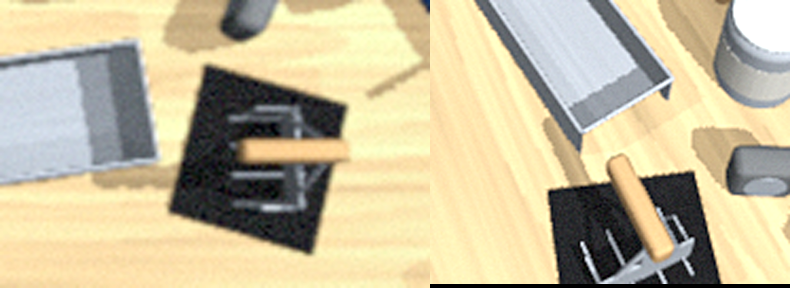

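The scoop is level on its mat. Now I'll push the lid shut from behind.

Run:
```python
from h import *
manip.command_gripper(0.0)
q=tool([0,0,0],np.pi/2,0)[1]
p=manip.get_tcp_pos()
manip.movel([p[0],p[1],.37],v=.2)
manip.movel([.5023,.49,.37],q,v=.25)
print(manip.movel([.5023,.49,.24],q,v=.15,until_force=10));st()
print(manip.movel([.5023,.345,.24],q,v=.08,until_force=25));st()
manip.movel([.5023,.40,.37],q,v=.2)
manip.wait(1.5)
manip.movel([.5023,.0,.37],q,v=.3)
seeballs()
pair("lid1",(165,275,95,250),(60,220,110,270));st()
```

```text
False
tcp [0.5029 0.4904 0.2411] F [ 0.19 -0.58  1.09] M [-0.07 -0.07  0.04] t 72.2
False
tcp [0.5023 0.3453 0.24  ] F [-0.17  0.08  0.39] M [ 0.01 -0.06 -0.05] t 74.2
top tray xs [-0.002  0.391] tub [0.006 0.033] [170. 230.  63.  55.] 0.74
tcp [0.5023 0.0006 0.3699] F [-0.67  0.49 -0.22] M [-0.08 -0.    0.02] t 78.3
```

View pics/lid1.png

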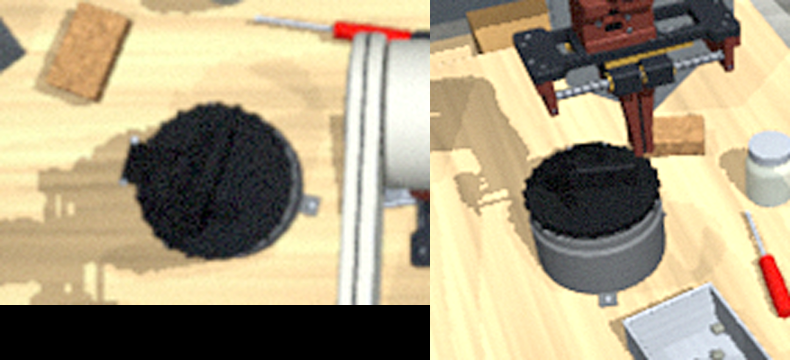

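The lid is shut and the bar shows only faintly against the black cap. I'll average several frames and stretch the contrast to find its direction.

Run:
```python
from h import *
o=np.zeros((400,790,3),np.uint8)
for c,(r0,r1,c0,c1),x in(("top",(198,264,135,208),0),("side",(118,172,148,208),400)):
    m=np.mean([viewer.read_camera(c).astype(float) for _ in range(12)],0);np.save(f"{c}_cap.npy",m)
    d=m[r0:r1,c0:c1,::-1];d=np.clip((d-3)*255/45,0,255).astype(np.uint8)
    k=min(390/d.shape[1],400/d.shape[0]);d=cv2.resize(d,None,fx=k,fy=k,interpolation=cv2.INTER_CUBIC);print(c,k)
    o[:d.shape[0],x:x+d.shape[1]]=d
cv2.imwrite("pics/cap1.png",o)
```

```text
top 5.342465753424658
side 6.5
```

View pics/cap1.png

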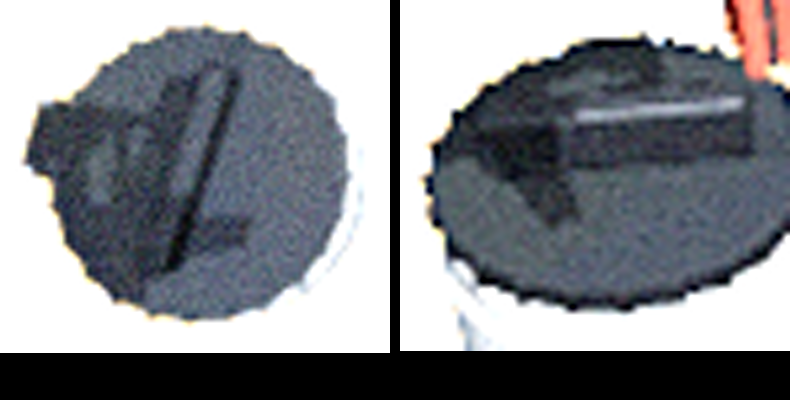

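The bar runs at about −0.27 rad from world x, matching a cap turn of about 0.27. So about 1.93 rad clockwise remains, and joint 6 has the room. I'll grip the bar and turn it in a descending helix.

Run:
```python
from h import *
a=back("top",(170.5,228.1),.15);b=back("top",(172.2,230.2),.118);print("bar",a,"cap",b)
C=(TUB+b[:2])/2;print(C)
q=lambda yaw:tool([0,0,0],yaw,0)[1]
y0=np.pi-.27
manip.command_gripper(1.0)
manip.movel([C[0],C[1],.25],q(y0),v=.3)
print(np.round(manip.get_joint_pos(),2))
print(manip.movel([C[0],C[1],.123],v=.06,until_force=8));st()
manip.command_gripper(0.0);print(manip.get_grip_width()*88);st()
a=0
p=manip.get_tcp_pos();z=p[2]
while a<2.3:
    a+=.1
    manip.movel([C[0],C[1],z-.004*min(a,1.93)/2.2],q(y0-a),v=.05)
    m=np.mean([manip.get_ft_torque() for _ in range(3)],0);print(round(a,1),m.round(2),end=" ")
    if a>1.5 and abs(m[2])>.35:break
print();st();print(manip.get_grip_width()*88)
```

```text
bar [0.50451802 0.25644928 0.15      ] cap [0.50021207 0.25801841 0.118     ]
[0.50125603 0.2551092 ]
[ 0.45  0.3   1.75 -0.    1.1  -0.85]
False
tcp [0.5014 0.2552 0.1233] F [0.98 0.18 0.3 ] M [-0.   -0.17  0.03] t 84.6
17.677173460324397
tcp [0.5028 0.2593 0.1235] F [ 1.08 18.89 -6.04] M [ 3.4  -0.33 -0.17] t 85.7
0.1 [ 3.31 -0.39 -0.14] 0.2 [ 3.21 -0.4  -0.2 ] 0.3 [ 3.06 -0.41 -0.18] 0.4 [ 2.95 -0.37 -0.13] 0.5 [ 2.83 -0.35 -0.15] 0.6 [ 2.77 -0.28 -0.09] 0.7 [ 2.7  -0.24 -0.19] 0.8 [ 2.66 -0.2  -0.11] 0.9 [ 2.56  0.02 -0.17] 1.0 [ 2.51  0.04 -0.18] 1.1 [ 2.53  0.17 -0.1 ] 1.2 [ 2.58  0.26 -0.2 ] 1.3 [ 2.62  0.43 -0.15] 1.4 [ 2.63  0.59 -0.12] 1.5 [ 2.7   0.7  -0.13] 1.6 [ 2.8   0.79 -0.15] 1.7 [ 2.78  0.95 -0.1 ] 1.8 [ 2.94  1.08 -0.15] 1.9 [ 3.    1.17 -0.15] 2.0 [ 3.17  1.3  -0.12] 2.1 [ 3.36  1.29 -0.12] 2.2 [3.33 1.29 0.41] 
tcp [0.4997 0.2584 0.1196] F [-6.71 18.03 -5.09] M [3.33 1.29 0.41] t 91.2
18.25215305825462
```

Run:
```python
from h import *
q=lambda yaw:tool([0,0,0],yaw,0)[1]
y0=np.pi-.27;C=[.5005,.2585]
z=manip.get_tcp_pos()[2]
for a in(2.2,2.26,2.32):
    manip.movel([*C,z],q(y0-a),v=.03);m=np.mean([manip.get_ft_torque() for _ in range(4)],0);print(a,m.round(2),manip.get_grip_width()*88)
    if m[2]>.6:break
st()
manip.command_gripper(1.0);manip.wait(.3)
p=manip.get_tcp_pos();manip.movel([p[0],p[1],.26],v=.12)
manip.movel([.45,0,.37],v=.3)
o=np.zeros((400,790,3),np.uint8)
for c,(r0,r1,c0,c1),x in(("top",(198,264,135,208),0),("side",(118,172,148,208),400)):
    m=np.mean([viewer.read_camera(c).astype(float) for _ in range(8)],0)
    d=m[r0:r1,c0:c1,::-1];d=np.clip((d-3)*255/45,0,255).astype(np.uint8)
    k=min(390/d.shape[1],400/d.shape[0]);d=cv2.resize(d,None,fx=k,fy=k,interpolation=cv2.INTER_CUBIC)
    o[:d.shape[0],x:x+d.shape[1]]=d
cv2.imwrite("pics/cap2.png",o)
for c in("top","side"):print(nets.recognise(c,"scoop")[:2],nets.recognise(c,"ball1")[:2])
st()
```

```text
2.2 [0.77 0.93 0.42] 18.061696152923552
2.26 [0.83 1.   0.78] 18.923429043127136
tcp [0.4995 0.2587 0.1195] F [-4.8   5.89  1.44] M [0.83 1.   0.78] t 91.7
[] []
[{'bbox': [355.6, 273.0, 50.5, 61.3], 'conf': 0.73}, {'bbox': [297.9, 353.5, 56.1, 59.6], 'conf': 0.6}] []
tcp [ 0.45 -0.    0.37] F [ 0.08 -0.67  0.28] M [-0.01  0.   -0.01] t 96.5
```

View pics/cap2.png

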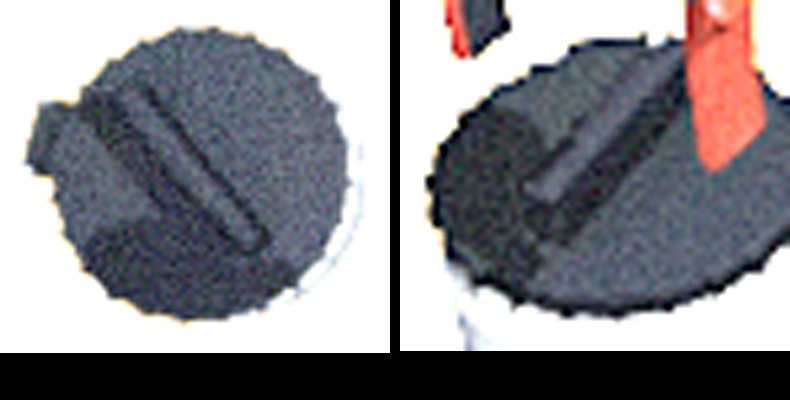

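The torque climbed to 0.78 N m with no further turning, and the bar has moved about 2.2 rad, so the cap is at its stop. Last check: retreat and confirm the scoop and everything else are in place.

Run:
```python
from h import *
manip.movej([-1.241,0.423,1.63,0,1.089,-.019])
manip.wait(.3)
for c in("top","side"):
    viewer.read_camera(c)
    print(c,[(np.round(d["bbox"]),round(d["conf"],2)) for q in("scoop","ball1","mat") for d in nets.recognise(c,q)[:3]])
pair("end",(140,275,95,430),(60,384,110,400));st()
```

```text
top [(array([386., 222.,  39.,  31.]), 0.9), (array([289., 210., 123.,  54.]), 0.53), (array([380., 222.,  54.,  55.]), 0.78), (array([175., 228.,  55.,  55.]), 0.37), (array([167., 231.,  61.,  58.]), 0.32)]
side [(array([298., 351.,  55.,  63.]), 0.78), (array([355., 271.,  53.,  64.]), 0.24), (array([297., 358.,  84.,  52.]), 0.66)]
tcp [ 0.2135 -0.5872  0.2227] F [-0.38  0.91  0.23] M [0.03 0.01 0.01] t 99.7
```

View pics/end.png

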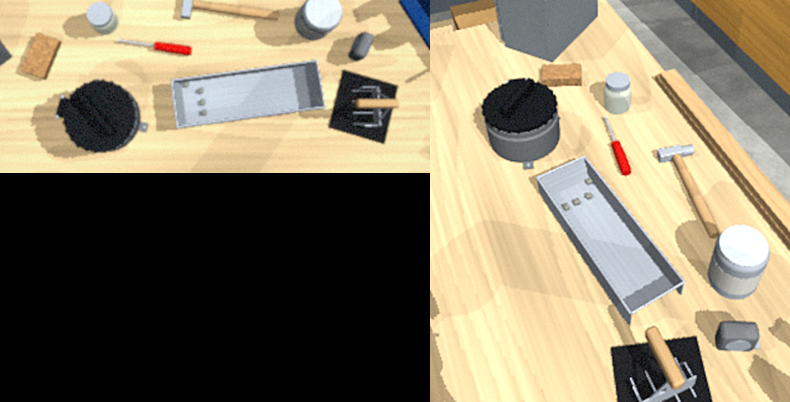

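The tray holds only the four stones, the tub is shut, the scoop is on its mat and everything else is where it was.

```bash
python3 -c "
from station import manip
print(manip.job_done())"
```

```text
the job is handed in; nothing more can be done
None
```

I scooped all four golf balls into the tub, left the gravel in the tray, shut the lid, screwed the cap to its stop and stood the scoop level on its mat; the job is handed in at about 100 s.

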